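# Load the tasting boards and square the caddy to the rail

### The job

Pick up the whole pile of three small dark tasting boards together, tilt it under the blue lip of the sloped wooden box on the marble-based caddy and lay it down so that all three boards lie flat inside the box. Then push the loaded caddy away from the robot, corner by corner if need be, until the back of its marble base stands flush along the dark steel rail, without tipping it or disturbing the other things on the counter.

Things in the scene. Friction and masses are not known exactly. Their poses are not given: they have to be found in the camera images.
- board1_mid (a point): centre of the lowest of three equal dark wooden boards, each 96 (own x) x 64 (own y) x 9 mm, 45 g, loosely piled flat on the counter (edges agree to within 1 mm; pile 27 mm high). z is the board's upward normal. The 64 mm width is the one to grip, across the middle, all three at once. The pile may lie in either of two spots, the white ramekin in the other
- board2_mid (a point): centre of the middle board; same size and axes
- board3_mid (a point): centre of the top board; same size and axes
- tray: open wooden box fixed on the caddy, sloping 25 degrees down to the right (-y). Origin: centre of its inner floor; x runs up the slope (to the left), y towards the robot, z normal to the floor (leaning right). Inside 105 (x) x 70 mm (y), walls 5 mm. Side walls only 18 mm long at each corner, 20 mm high: the middle 69 mm of each long side is open to the floor for fingers
- lip_edge (a point): middle of the lower edge of the blue lip, at (-40.5, 0, 34) mm in the box's frame. The low end wall (inner face x = -52.5) is 34 mm high and carries this 4 mm thick lip, which overhangs the floor by 12 mm, so the pile cannot go in flat: low end first under the lip, tipped at least 10 degrees (15 is easy) more steeply than the floor, then laid down
- far_rim (a point): middle of the inner top edge of the box's high end wall, 20 mm high, at (52.5, 0, 20) mm in the box's frame
- caddy: loose caddy carrying the box: white marble base 140 (x) x 150 (y) x 16 mm high, about 1.5 kg in all, free to slide. Origin: centre of the underside; x points to the rail, z up. The box's floor centre is at (20, 10, 45.5) mm, its x along the caddy's y. The base's front ledge stands 50 mm nearer to the robot than the box: push its front face with closed fingertips close to the counter
- caddy_back_left (a point): left end of the base's back face, at (70, 75, 8) mm in the caddy's frame
- caddy_back_right (a point): right end of the base's back face, at (70, -75, 8) mm in the caddy's frame
- caddy_front_left (a point): left end of the base's front face, at (-70, 75, 8) mm in the caddy's frame
- caddy_front_right (a point): right end of the base's front face, at (-70, -75, 8) mm in the caddy's frame
- rail: fixed dark steel rail across the counter behind the caddy, 760 mm long (y), 20 mm deep, 35 mm high. Origin: middle of its near face, at counter height; x points away from the robot, square to the face
- ramekin: loose white bowl, 80 mm wide, 45 mm high; origin under its centre; leave alone
- salt_jar: loose glass jar with white lid, 80 mm wide, 100 mm high, behind the rail; origin under its centre; leave alone
- oil_bottle: loose amber bottle, 64 mm wide, 210 mm high, on the right; origin under its centre; leave alone
- herb_pot: loose steel pot with green herbs, 72 mm wide, about 150 mm high, behind the rail; origin under its centre; leave alone
- mix_bowl: loose glass bowl, 180 mm wide, 80 mm high, on the left; origin under its centre; leave alone
- spoon: loose wooden spoon, 220 mm long, lying on the right; leave alone
Mind the look-alikes: they are no part of the job. Leave any yellow look-alike of the caddy alone.

How it is judged:
By the outcome, as a careful person would: the job done as asked, in the order asked, and still so for the second after the job is handed in, with the robot touching nothing.
It also fails if it takes over 67 s, if anything falls off the work surface, if the arm or the gripper's body presses on something with over 40 N, if the wrist force passes 120 N, or if a joint passes its speed limit or range.

### The arm

A 6-joint arm with a two-finger parallel gripper is mounted at the origin on the work surface. World frame = base frame: x ahead of the robot, y to its left, z up, the work surface at z = 0. Lengths are in m, angles in rad, forces in N, time in s.
With the tool pointing down it reaches from about 0.35 to 0.85 m from the base axis. Payload 8.1 kg.
Tool frame: the origin (TCP) lies at the very end of the fingers, on their centre line; the grasp point (between the pads) lies 19 mm behind it; z points along the fingers, y is the line along which they close (so a half turn about z gives the same grasp; the last joint's range is limited). The gripper opens to 93 mm and grips with 3 to 60 N. Pads are 15 mm wide; open, the fingers measure 128 mm over their backs; the gripper's body (75 mm by 188 mm) begins 65 mm behind the grasp point.
Start: joints at [1.137, 0.13, 1.488, -0, 1.523, -0.085], TCP at [0.205, 0.564, 0.219] pointing down, gripper open.
Joint ranges: [-2.96, 2.96], [-0.89, 2.26], [0.02, 2.5], [-1.34, 4.48], [0, 2.73], [-2.66, 2.66]. Speed limits (rad/s): [2.39, 2.39, 2.79, 3.14, 3.14, 3.14].

### API

Orientations are given as a 3x3 rotation matrix whose columns are the frame's x, y, z axes.
In Python, from station import robot gives the robot as it stands.
- The arm moves only by the shell command python3 -m handwheel 'ROWS' [FORCE]. ROWS is JSON, one flat list of numbers, 5 for each row, row after row: the shift along the tool's x, y, z in m, then the turn about the tool's z in degrees, then the opening in per cent of the stroke, from 0 (shut) to 100 (fully open). In form: [tx, ty, tz, yaw, fingers, tx, ty, tz, yaw, fingers, ...]. A call has 1 to 10 rows; each row shifts and turns the commanded pose from where the row before left it, along the tool's axes as they then stand; what a row does not reach is not made up. A row lasts 1/8 s, in which the tool goes at most 62.5 mm and 10.7 degrees, less where a joint would pass 70% of its speed; a pose out of reach is approached as far as the arm can. A call is refused whole if a number of a shift passes 0.0625 or a number of a turn 10.7, either way. A call with a gripper value outside its range is refused whole. The fingers move at their own pace and stop on an object; FORCE is the grip in N (left out, the last holds). Time passes only in rows, so rows that do not move let the fingers close. It gives the time, the measured TCP pose, the force, the opening and the grip force at its end, in the units of the state.
- robot.state(): the state, without advancing time (a new reading comes with each control period).
- robot.camera(name): name is "scene" or "top"; returns a dict with "pixels" (384x512x3 uint8, red, green, blue), "z_map" (384x512 float32, m along the optical axis (not along the pixel's ray), 0 where there is no reading), "fx", "fy", "cx", "cy" (pixels), "world_from_camera" (4x4, takes a point from camera to world coordinates). Camera axes: x right, y down, z forward; pixel columns grow to the right and rows downward; lengths in m; the calibration is good to about 2 mm. A picture is of the moment at which its call begins.
- robot.finish_job(): hands the job in; it is judged then, once.
The state is a dict: "t": time; "qpos": joint angles; "joint_vel": joint speeds; "joint_torque": joint torques, N m; "ee_pos": TCP position; "orientation": TCP orientation; "wrist_force": force on the tool from outside, world axes, zero at the start; "ft_torque": the same for the moment, N m; "gripper_width": opening from 0.0 (shut) to 1.0 (fully open); "finger_force": force on a finger pad.
Only numpy, scipy, OpenCV 4.12 (cv2) and the standard library are available. Lean on these libraries where they do the work, as an engineer would, in place of code of your own. Each camera call takes 0.05 s, during which the arm holds its last target. There are 200 camera calls.

## Working session

There is one attempt and no reset: what is moved stays moved. The work goes in short steps, Python scripts to look and compute and a shell command to move; the robot and the scene stay as the last step left them, time stands still between calls to the robot, and variables do not carry over. Pictures are saved under pics/ and viewed, at most 13 in all, crops included, and the job is handed in when it is done.

```bash
mkdir -p pics; cat > h.py <<'E'
import numpy as np,cv2
from station import robot
def cam(n):
    c=robot.camera(n); return c
def save(c,f,crop=None,s=1):
    im=c["pixels"][:,:,::-1]
    if crop: a,b,d,e=crop; im=im[b:e,a:d]
    cv2.imwrite("pics/"+f,cv2.resize(im,None,fx=s,fy=s,interpolation=cv2.INTER_CUBIC))
def ray(c,u,v,z):
    "pixel -> world point on plane z"
    T=c["world_from_camera"]; d=T[:3,:3]@np.array([(u-c["cx"])/c["fx"],(v-c["cy"])/c["fy"],1.]); o=T[:3,3]
    return o+d*(z-o[2])/d[2]
def depth(c):
    z=c["z_map"]; v,u=np.mgrid[:z.shape[0],:z.shape[1]]
    P=np.stack([(u-c["cx"])/c["fx"]*z,(v-c["cy"])/c["fy"]*z,z],-1); T=c["world_from_camera"]
    P=P@T[:3,:3].T+T[:3,3]; P[z==0]=np.nan; return P
E
python3 - <<'E'
from h import *
s=robot.state();print(s["t"],s["ee_pos"],np.round(s["orientation"],3),s["gripper_width"])
a=cam("scene");b=cam("top")
for n,c in(("s",a),("t",b)):
    print(np.round(c["world_from_camera"],3),c["fx"],c["cx"],c["cy"])
    save(c,n+"0.png",None,1.5)
np.savez("first.npz",Pt=depth(b),Ps=depth(a),t=b["pixels"],s=a["pixels"])
E
```

```text
0.0 [0.20482534 0.56339066 0.21763267] [[-0.94   0.342 -0.001]
 [ 0.342  0.94  -0.002]
 [ 0.    -0.002 -1.   ]] 0.9968891464709032
[[-0.575  0.48  -0.662  1.235]
 [ 0.818  0.36  -0.449  0.443]
 [ 0.023 -0.8   -0.599  0.698]
 [ 0.     0.     0.     1.   ]] 356.5748894200214 251.01966771333605 189.94682993713636
[[ 0.013 -0.983  0.184  0.367]
 [-1.    -0.011  0.011 -0.016]
 [-0.008 -0.184 -0.983  1.16 ]
 [ 0.     0.     0.     1.   ]] 347.42247431736996 257.2333163951271 190.33346195407435
```

View pics/t0.png

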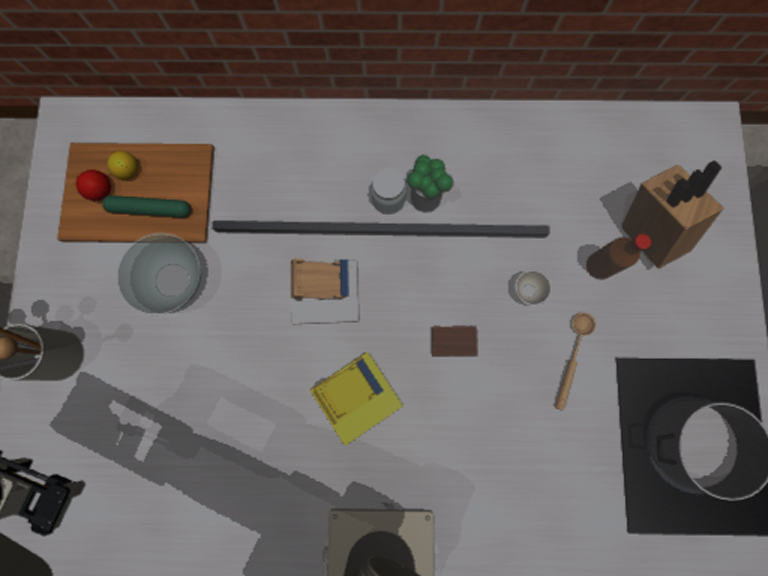

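View pics/s0.png

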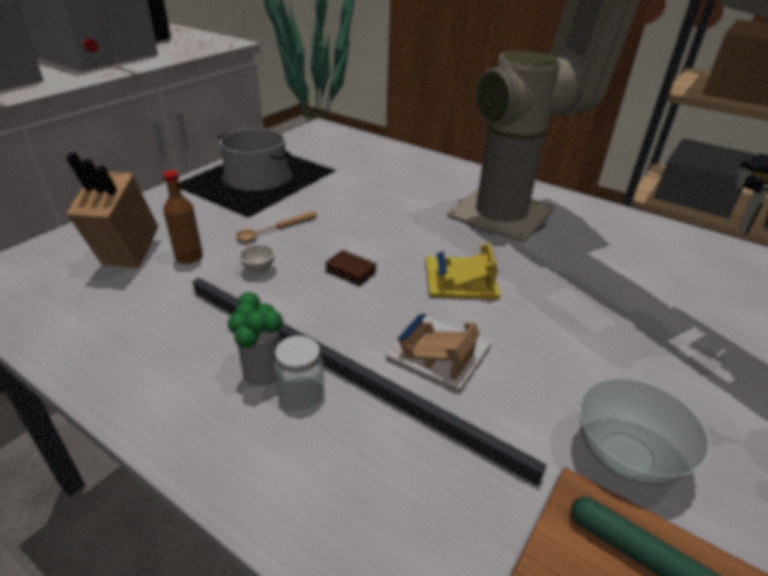

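```bash
cat > m1.py <<'E'
from h import *
c=cam("top");P=depth(c);hsv=cv2.cvtColor(c["pixels"],cv2.COLOR_RGB2HSV)
def rect(mask,z,name,r):
    m=np.zeros(mask.shape,np.uint8); a,b,d,e=r; m[b:e,a:d]=mask[b:e,a:d]
    cs,_=cv2.findContours(m,cv2.RETR_EXTERNAL,cv2.CHAIN_APPROX_NONE); k=max(cs,key=cv2.contourArea)
    w=np.array([ray(c,u,v,z)[:2] for u,v in k[:,0]],np.float32)*1000
    R=cv2.minAreaRect(w); print(name,"area px",cv2.contourArea(k),R,cv2.boxPoints(R).round().tolist(),
       "height",np.nanmedian(P[...,2][m>0]).round(4)); return m
h,s,v=[hsv[...,i].astype(int) for i in range(3)]
rect(((s>90)&(v<130)),.027,"pile",(280,210,325,245))
bl=(h>100)&(h<130)&(s>80)
for r,n in(((180,165,260,220),"lip"),((200,220,290,280),"yellip")):
    m=rect(bl,.06,n,r)
    q=P[m>0]; print(np.nanmedian(q,0),np.nanmin(q,0),np.nanmax(q,0))
z=P[...,2]
ms=(z>.008)&(z<.024)
rect((z>.008),.016,"base",(185,165,250,222))
ye=(h>18)&(h<35)&(s>120); m=rect(ye,.016,"yel",(190,225,290,300)); print("yel maxz",np.nanmax(z[m>0]))
ray2=lambda u,v,z:ray(c,u,v,z).round(3)
# rail near edge
for x0,x1 in((150,230),(290,355)):
    q=P[140:165,x0:x1]; k=(q[...,2]>.02); print("rail",q[k].min(0),np.median(q[k],0),q[k].max(0))
for n,r in(("ram",(335,175,370,210)),("bowl",(75,150,140,212))):
    q=P[r[1]:r[3],r[0]:r[2]]; k=q[...,2]>.02; print(n,np.nanmin(q[k],0),np.nanmax(q[k],0))
save(c,"crop1.png",(180,160,330,300),5)
E
python3 m1.py
```

```text
pile area px 3.5 ((487.5763244628906, -145.74258422851562), (3.274447441101074, 75.12307739257812), 0.702812910079956) [[485.0, -108.0], [486.0, -183.0], [490.0, -183.0], [489.0, -108.0]] height 0.0272
lip area px 77.0 ((591.7359619140625, 88.03916931152344), (76.18980407714844, 12.973180770874023), 1.6730365753173828) [[553.0, 93.0], [554.0, 80.0], [630.0, 83.0], [630.0, 96.0]] height 0.0596
[0.59059202 0.08800578 0.05959975] [0.55308835 0.08093408 0.05173515] [0.63085916 0.0953203  0.06607004]
yellip area px 65.5 ((380.8374938964844, 29.28058624267578), (74.795654296875, 11.217307090759277), 34.247352600097656) [[347.0, 13.0], [353.0, 4.0], [415.0, 46.0], [409.0, 55.0]] height 0.0599
[0.38028536 0.02895222 0.05986483] [0.34992618 0.00360046 0.054539  ] [0.41413282 0.0514874  0.06411316]
base area px 1779.0 ((570.52490234375, 135.7445526123047), (147.0139923095703, 149.0858154296875), 1.3384838104248047) [[495.0, 209.0], [499.0, 60.0], [646.0, 63.0], [642.0, 212.0]] height 0.0256
yel area px 1911.5 ((336.3359680175781, 58.5457878112793), (137.42477416992188, 146.8280792236328), 34.37882614135742) [[238.0, 80.0], [321.0, -41.0], [434.0, 37.0], [352.0, 158.0]] height 0.0201
yel maxz 0.09101027412952756
rail [0.70219526 0.09327825 0.02048859] [0.71115755 0.22176589 0.03432353] [0.72494173 0.36229529 0.04130431]
rail [ 0.70015404 -0.32824272  0.02001845] [ 0.70886772 -0.22286477  0.03414277] [ 0.72369554 -0.11154825  0.0415309 ]
ram [ 0.53772354 -0.36280096  0.02017982] [ 0.61494882 -0.28566228  0.04880811]
bowl [0.50342558 0.39300004 0.02001148] [0.71572171 0.6204151  0.08491066]
```

View pics/crop1.png

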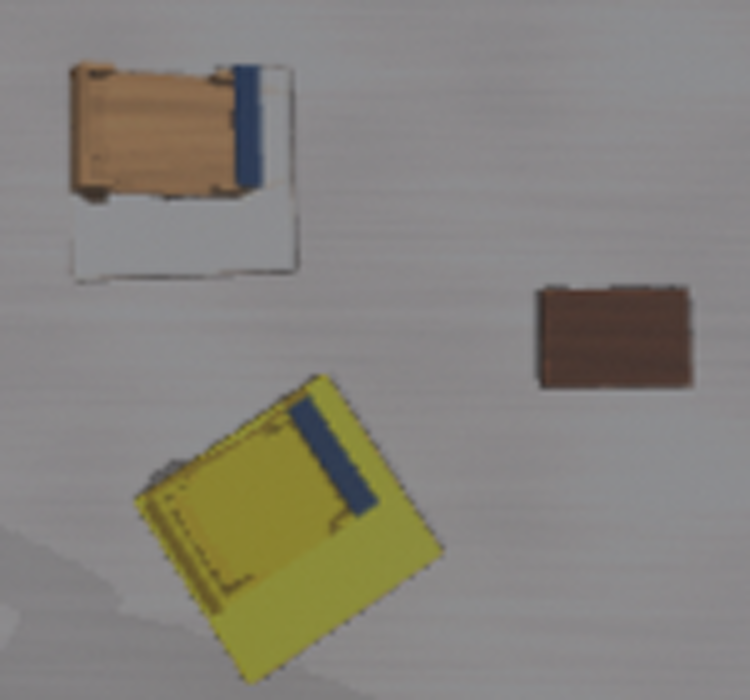

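Candidates: dark pile at top-view px (303,227) – the only small dark brown board stack; ramekin at (354,192) is white. Caddy: white base with plain wood box at (216,193), the yellow twin at (238,265) is to be left alone. The crop shows this clearly. I'll get the exact pile pose from the depth image and start turning the tool.

```bash
python3 - <<'E'
from h import *
d=np.load("first.npz");P=d["Pt"];c=cam("top")
m=np.zeros(P.shape[:2],np.uint8);m[205:248,275:332]=(P[205:248,275:332,2]>.014)
k=max(cv2.findContours(m,0,cv2.CHAIN_APPROX_NONE)[0],key=cv2.contourArea)
w=np.array([ray(c,u,v,.027)[:2] for u,v in k[:,0]],np.float32)*1000
print(cv2.minAreaRect(w),cv2.boundingRect(k),np.nanmedian(P[m>0],0))
# long edges fit for yaw; caddy front edge
hsv=cv2.cvtColor(c["pixels"],cv2.COLOR_RGB2HSV).astype(int)
q=P[165:222,185:250].reshape(-1,3);b=q[(q[:,2]>.011)&(q[:,2]<.021)]
print("marble",np.nanmin(b,0),np.nanmax(b,0))
for y in np.arange(.07,.205,.015):
    s=b[abs(b[:,1]-y)<.006]; print(round(y,3),s[:,0].min().round(4),end=" ")
E
python3 -m handwheel '[0,0,0,10,100,0,0,0,10,100,0,0,0,10,100,0,0,0,10,100,0,0,0,10,100,0,0,0,10,100,0,0,0,10,100]' 12
```

```text
((458.5151672363281, -153.49081420898438), (61.62644577026367, 97.23588562011719), 0.7289220094680786) (288, 218, 31, 20) [ 0.45839459 -0.1535801   0.02686949]
marble [0.4958148  0.05965064 0.01100209] [0.64121003 0.20843362 0.0209399 ]
0.07 0.5014 0.085 0.5011 0.1 0.5008 0.115 0.5001 0.13 0.5001 0.145 0.5003 0.16 0.4966 0.175 0.4958 0.19 0.4962 t: 1.08
ee_pos: [0.205, 0.5637, 0.2183]
orientation: [[0.005, 1.0, -0.0], [1.0, -0.005, -0.001], [-0.001, -0.0, -1.0]]
wrist_force: [-0.3, -0.7, 0.3]
gripper_width: 1.004
finger_force: 0.0
```

```bash
python3 -m handwheel '[-0.06,0.021,0,0,100,-0.06,0.021,0,0,100,-0.06,0.021,0,0,100,-0.06,0.021,0,0,100,-0.06,0.021,0,0,100,-0.06,0.021,0,0,100,-0.06,0.021,0,0,100,-0.06,0.021,0,0,100,-0.06,0.021,0,0,100,-0.06,0.021,0,0,100]'
python3 -m handwheel '[-0.06,0.021,0.02,0,100,-0.057,0.022,0.03,-1,100,0,0,0.05,0,100,0,0,0,0,100,0,0,0,0,100]'
python3 - <<'E'
from h import *
c=cam("top");save(c,"t2.png",(240,150,370,270),5)
P=depth(c)[205:248,275:332]; q=P[(P[...,2]>.02)&(P[...,2]<.032)];print(np.median(q,0),q.min(0),q.max(0))
E
```

```text
t: 2.33
ee_pos: [0.412, -0.0281, 0.2189]
orientation: [[0.0, 1.0, 0.001], [1.0, -0.0, 0.0], [0.0, 0.001, -1.0]]
wrist_force: [0.4, 0.5, -0.4]
gripper_width: 0.998
finger_force: 0.0
t: 2.95
ee_pos: [0.452, -0.1343, 0.1238]
orientation: [[-0.018, 1.0, 0.001], [1.0, 0.018, -0.0], [-0.0, 0.001, -1.0]]
wrist_force: [0.1, 0.3, 0.3]
gripper_width: 1.0
finger_force: 0.0
[ 0.43693543 -0.11472154  0.02723905] [ 0.42693032 -0.12126192  0.02332313] [ 0.46302946 -0.10787856  0.0313739 ]
```

View pics/t2.png

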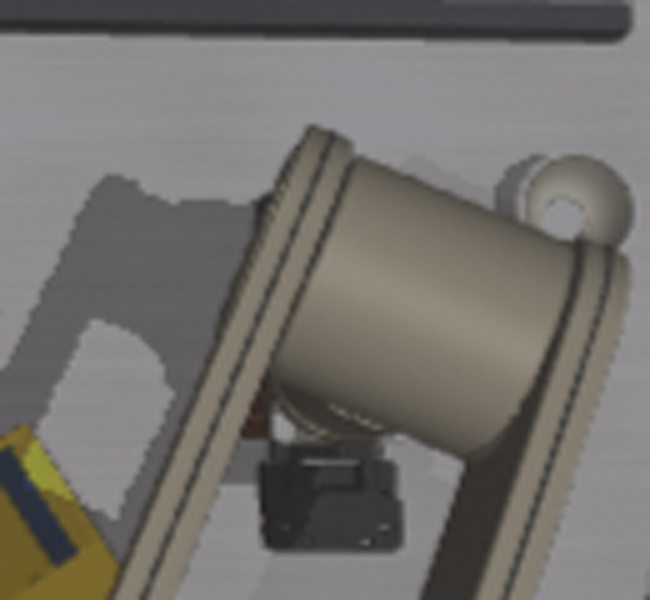

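```bash
python3 -m handwheel '[-0.0195,0.006,0.02,0,100,0,0,0.03,0,100,0,0,0,0,100]'; python3 -m handwheel '[0,0,0.03,0,100,0,0,0.03,0,100,0,0,0,0,100]'
```

```text
t: 3.38
ee_pos: [0.4575, -0.1532, 0.0724]
orientation: [[-0.019, 1.0, -0.001], [1.0, 0.019, 0.001], [0.001, -0.001, -1.0]]
wrist_force: [-0.5, 0.2, -0.2]
gripper_width: 1.003
finger_force: 0.0
t: 3.75
ee_pos: [0.4575, -0.1532, 0.0126]
orientation: [[-0.019, 1.0, -0.002], [1.0, 0.019, 0.001], [0.001, -0.002, -1.0]]
wrist_force: [0.1, -0.4, 0.9]
gripper_width: 1.002
finger_force: 0.0
```

```bash
python3 -m handwheel '[0.0,0.001,0.01,0,100,0,0,0,0,100,0,0,0,0,0,0,0,0,0,0,0,0,0,0,0,0,0,0,0,0,0,0,0,0,0,0,0,0,0,0]' 15; python3 -m handwheel '[0,0,-0.02,0,0,0,0,-0.03,0,0,0,0,-0.05,0,0,0,0,-0.05,0,0,0,0,-0.01,0,0,0,0,0,0,0]'; python3 - <<'E'
from h import *
c=cam("scene");save(c,"s3.png",(170,100,350,280),3)
E
```

```text
t: 4.75
ee_pos: [0.4592, -0.1541, 0.0026]
orientation: [[-0.018, 1.0, 0.0], [1.0, 0.018, -0.0], [-0.0, 0.0, -1.0]]
wrist_force: [0.7, -0.5, 3.3]
gripper_width: 0.688
finger_force: 15.0
t: 5.5
ee_pos: [0.459, -0.154, 0.1622]
orientation: [[-0.018, 1.0, 0.0], [1.0, 0.018, -0.0], [-0.0, 0.0, -1.0]]
wrist_force: [0.6, -0.0, -2.3]
gripper_width: 0.691
finger_force: 15.0
```

View pics/s3.png

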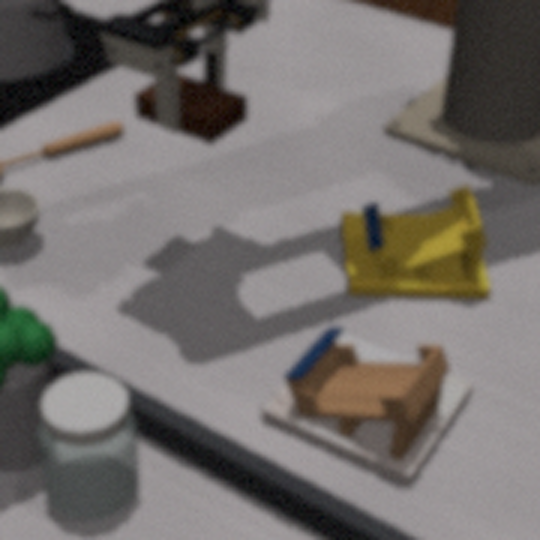

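```bash
cat > m2.py <<'E'
from h import *
def roi(c,pts,pad=.0):
    T=np.linalg.inv(c["world_from_camera"]); p=pts@T[:3,:3].T+T[:3,3]
    return p[:,0]/p[:,2]*c["fx"]+c["cx"], p[:,1]/p[:,2]*c["fy"]+c["cy"]
def caddy(names=("top","scene"),x0=.59,y0=.135):
  for n in names:
    c=cam(n);P=depth(c);hsv=cv2.cvtColor(c["pixels"],cv2.COLOR_RGB2HSV).astype(int)
    near=(abs(P[...,0]-x0)<.11)&(abs(P[...,1]-y0)<.11)
    bl=near&(hsv[...,0]>100)&(hsv[...,0]<130)&(hsv[...,1]>90)
    v,u=np.nonzero(bl); w=np.array([ray(c,a,b,.0592) for a,b in zip(u,v)])
    R=cv2.minAreaRect((w[:,:2]*1000).astype(np.float32)); print(n,"lip",len(u),R[0],R[1],R[2],"depth med",np.nanmedian(P[bl],0).round(4))
    fw=near&(P[...,2]>.078)&(P[...,2]<.1)&(hsv[...,0]<20)
    q=P[fw]; print("farwall",len(q),np.nanmedian(q,0).round(4),np.nanmin(q,0).round(4),np.nanmax(q,0).round(4))
    mb=near&(P[...,2]>.010)&(P[...,2]<.021)&(hsv[...,1]<60)
    R=cv2.minAreaRect((P[mb][:,:2]*1000).astype(np.float32)); print("marble",mb.sum(),R,cv2.boxPoints(R).round().tolist())
if __name__=="__main__": caddy()
E
python3 m2.py
```

```text
top lip 97 (591.8991088867188, 88.11444854736328) (76.24520874023438, 12.982612609863281) 1.673026204109192 depth med [0.5932 0.0881 0.0595]
farwall 87 [0.5862 0.1882 0.0851] [0.5449 0.1699 0.0781] [0.6246 0.1959 0.0908]
marble 878 ((568.0856323242188, 135.1651611328125), (140.98306274414062, 148.796142578125), 2.61325740814209) [[494.0, 206.0], [501.0, 58.0], [642.0, 64.0], [635.0, 213.0]]
scene lip 61 (592.7154541015625, 87.25897216796875) (75.0342788696289, 8.777393341064453) 0.21170048415660858 depth med [0.5998 0.0889 0.0621]
farwall 151 [0.5924 0.1904 0.0847] [0.5454 0.1676 0.0781] [0.6276 0.1997 0.0916]
marble 818 ((568.6890869140625, 136.09312438964844), (142.28005981445312, 150.07733154296875), 2.4569284915924072) [[494.0, 208.0], [501.0, 58.0], [643.0, 64.0], [637.0, 214.0]]
```

```bash
python3 -m handwheel '[0,0,0,-1.3,0,0.03,0.012,0,0,0,0.042,0.0195,0,0,0,0.042,0.0195,0,0,0,0.042,0.0195,0,0,0,0.042,0.0195,0,0,0,0.042,0.0195,0,0,0,0.042,0.0195,0,0,0,0.0215,0.0127,0,0,0,0,0,0,0,0]'
```

```text
t: 6.9
ee_pos: [0.5879, 0.1565, 0.1609]
orientation: [[-0.044, 0.999, -0.002], [0.999, 0.044, -0.0], [-0.0, -0.002, -1.0]]
wrist_force: [-0.2, -0.5, -1.6]
gripper_width: 0.685
finger_force: 15.0
```

```bash
python3 -m handwheel '[-0.001,0.0003,0.02,0,0,0,0,0.025,0,0,0,0,0.02,0,0,0,0,0,0,0,0,0,0.004,0,0,0,0,0.004,0,0,0,0,0.004,0,0,0,0,0,0,0]' 10
python3 -m handwheel '[0,0,0.004,0,0,0,0,0.004,0,0,0,0,0.002,0,0,0,0,0,0,0]'
python3 - <<'E'
from h import *
c=cam("scene");save(c,"s4.png",(230,150,350,260),6)
E
```

```text
t: 7.9
ee_pos: [0.589, 0.154, 0.0856]
orientation: [[-0.04, 0.999, 0.001], [0.999, 0.04, 0.0], [0.0, 0.001, -1.0]]
wrist_force: [0.6, -0.8, -0.6]
gripper_width: 0.686
finger_force: 10.0
t: 8.4
ee_pos: [0.5883, 0.1541, 0.0749]
orientation: [[-0.04, 0.999, -0.001], [0.999, 0.04, -0.0], [0.0, -0.001, -1.0]]
wrist_force: [0.1, -0.6, -0.0]
gripper_width: 0.688
finger_force: 10.0
```

View pics/s4.png

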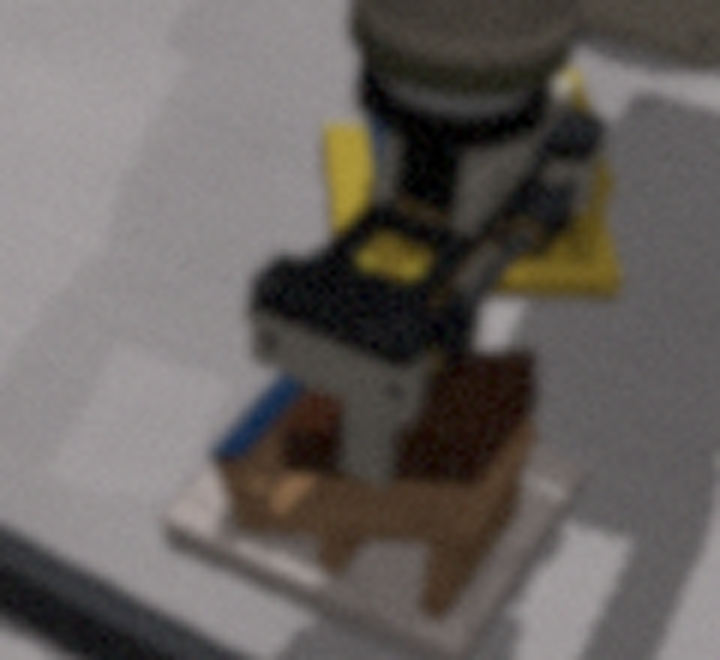

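```bash
python3 -m handwheel '[0.001,0.0,0.004,0,0,0,0,0.004,0,0,0,0,0.0015,0,0,0,0,0,0,0]'
cat > m3.py <<'E'
from h import *
def pile(n="scene",f=None,ctr=(.588,.15)):
    c=cam(n);P=depth(c);hsv=cv2.cvtColor(c["pixels"],cv2.COLOR_RGB2HSV).astype(int)
    m=(abs(P[...,0]-ctr[0])<.04)&(abs(P[...,1]-ctr[1])<.07)&(P[...,2]>.03)&(hsv[...,2]<95)&(hsv[...,1]>110)&(hsv[...,0]<20)
    q=P[m]; print(n,len(q))
    if len(q)>20:
        cc=[round(i,4) for i in np.polyfit(q[:,1],q[:,2],1)]; print("slope deg",np.degrees(np.arctan(cc[0])),"min",np.nanmin(q,0).round(4),"max",np.nanmax(q,0).round(4))
        for y in np.arange(.09,.21,.01):
            s=q[abs(q[:,1]-y)<.005]; print(round(y,3),len(s),(np.median(s[:,2]).round(4),s[:,2].max().round(4)) if len(s) else "")
    if f: save(c,f,(230,150,350,260),6)
if __name__=="__main__": pile()
E
python3 m3.py
```

```text
t: 8.95
ee_pos: [0.5886, 0.1551, 0.0663]
orientation: [[-0.041, 0.999, -0.0], [0.999, 0.041, 0.0], [0.0, -0.0, -1.0]]
wrist_force: [-2.7, -1.6, 7.2]
gripper_width: 0.691
finger_force: 10.0
scene 708
slope deg 24.655122925153087 min [0.5508 0.0903 0.0304] max [0.6279 0.2026 0.2502]
0.09 42 (np.float64(0.038), np.float64(0.0466))
0.1 12 (np.float64(0.0326), np.float64(0.0434))
0.11 8 (np.float64(0.0622), np.float64(0.0635))
0.12 39 (np.float64(0.0627), np.float64(0.0717))
0.13 48 (np.float64(0.0563), np.float64(0.0812))
0.14 24 (np.float64(0.0447), np.float64(0.185))
0.15 34 (np.float64(0.0491), np.float64(0.2481))
0.16 18 (np.float64(0.0559), np.float64(0.2498))
0.17 50 (np.float64(0.0902), np.float64(0.2457))
0.18 102 (np.float64(0.1077), np.float64(0.2488))
0.19 195 (np.float64(0.1048), np.float64(0.2502))
0.2 136 (np.float64(0.0718), np.float64(0.1038))
```

```bash
python3 -m handwheel '[0,0,-0.002,0,0,0,0,0,0,0]'; python3 -m handwheel '[-0.006,0,0.0015,0,0,-0.006,0,0.0025,0,0,0,0,0,0,0]'; python3 -m handwheel '[-0.004,0,0.0015,0,0,0,0,0,0,0]';python3 - <<'E'
from m3 import *
pile("scene","s5.png")
E
```

```text
t: 9.25
ee_pos: [0.5883, 0.1552, 0.0675]
orientation: [[-0.04, 0.999, -0.0], [0.999, 0.04, 0.0], [0.0, -0.0, -1.0]]
wrist_force: [-0.5, 0.1, -1.8]
gripper_width: 0.686
finger_force: 10.0
t: 9.62
ee_pos: [0.5887, 0.1423, 0.0632]
orientation: [[-0.04, 0.999, -0.001], [0.999, 0.04, -0.0], [-0.0, -0.001, -1.0]]
wrist_force: [0.5, -0.0, -1.7]
gripper_width: 0.691
finger_force: 10.0
t: 9.88
ee_pos: [0.5891, 0.1387, 0.0622]
orientation: [[-0.04, 0.999, -0.0], [0.999, 0.04, -0.0], [-0.0, -0.0, -1.0]]
wrist_force: [-0.3, 0.5, -1.5]
gripper_width: 0.687
finger_force: 10.0
scene 740
slope deg 12.194107263795702 min [0.55   0.0905 0.0305] max [0.6278 0.2078 0.4217]
0.09 10 (np.float64(0.0417), np.float64(0.0462))
0.1 23 (np.float64(0.0589), np.float64(0.064))
0.11 47 (np.float64(0.0551), np.float64(0.0723))
0.12 34 (np.float64(0.0459), np.float64(0.1807))
0.13 17 (np.float64(0.0404), np.float64(0.1967))
0.14 34 (np.float64(0.0458), np.float64(0.2463))
0.15 58 (np.float64(0.0499), np.float64(0.2456))
0.16 98 (np.float64(0.0967), np.float64(0.2457))
0.17 146 (np.float64(0.1062), np.float64(0.1191))
0.18 90 (np.float64(0.0967), np.float64(0.333))
0.19 88 (np.float64(0.0837), np.float64(0.0918))
0.2 94 (np.float64(0.0651), np.float64(0.0847))
```

View pics/s5.png

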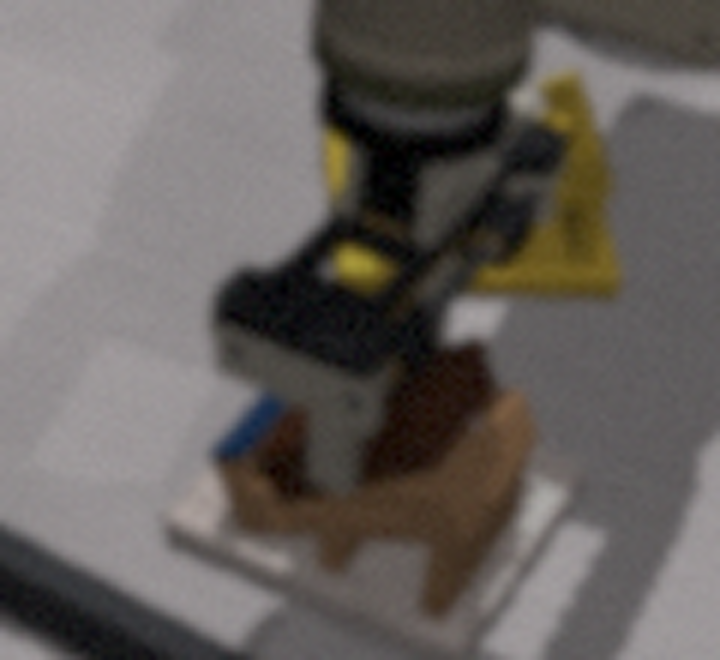

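```bash
python3 -m handwheel '[-0.004,0,0.002,0,0,0,0,0,0,0]'; python3 -m handwheel '[0.0005,0,0.003,0,0,0.001,0,0.002,0,0,0,0,0,0,0]';  python3 -m handwheel '[0.001,0,0.002,0,0,0.001,0,0.002,0,0,0,0,0,0,0]'
```

```text
t: 10.18
ee_pos: [0.5892, 0.1348, 0.0601]
orientation: [[-0.04, 0.999, -0.0], [0.999, 0.04, -0.0], [-0.0, -0.0, -1.0]]
wrist_force: [-0.2, 0.2, -1.1]
gripper_width: 0.686
finger_force: 10.0
t: 10.55
ee_pos: [0.5894, 0.1367, 0.0553]
orientation: [[-0.041, 0.999, 0.0], [0.999, 0.041, -0.0], [-0.0, 0.0, -1.0]]
wrist_force: [-0.2, -0.0, -0.8]
gripper_width: 0.691
finger_force: 10.0
t: 10.92
ee_pos: [0.5892, 0.1386, 0.0511]
orientation: [[-0.041, 0.999, -0.0], [0.999, 0.041, -0.0], [-0.0, -0.0, -1.0]]
wrist_force: [-0.2, 0.2, 0.3]
gripper_width: 0.684
finger_force: 10.0
```

```bash
python3 -m handwheel '[0.0007,0,0.0015,0,0,0.0007,0,0.0015,0,0,0,0,0,0,0]';python3 - <<'E'
from m3 import *
pile("scene","s6.png")
E
```

```text
t: 11.3
ee_pos: [0.5891, 0.14, 0.0481]
orientation: [[-0.04, 0.999, -0.0], [0.999, 0.04, -0.0], [-0.0, -0.0, -1.0]]
wrist_force: [1.1, -0.2, -0.3]
gripper_width: 0.688
finger_force: 10.0
scene 627
slope deg 3.576334374997351 min [0.5483 0.0903 0.0302] max [0.628  0.203  0.2323]
0.09 7 (np.float64(0.0433), np.float64(0.0499))
0.1 23 (np.float64(0.0538), np.float64(0.0591))
0.11 36 (np.float64(0.0534), np.float64(0.0639))
0.12 26 (np.float64(0.0429), np.float64(0.1633))
0.13 17 (np.float64(0.1699), np.float64(0.2323))
0.14 16 (np.float64(0.1773), np.float64(0.227))
0.15 24 (np.float64(0.0678), np.float64(0.1948))
0.16 85 (np.float64(0.0855), np.float64(0.1601))
0.17 76 (np.float64(0.0929), np.float64(0.149))
0.18 124 (np.float64(0.0867), np.float64(0.141))
0.19 90 (np.float64(0.0848), np.float64(0.0909))
0.2 103 (np.float64(0.0667), np.float64(0.083))
```

View pics/s6.png

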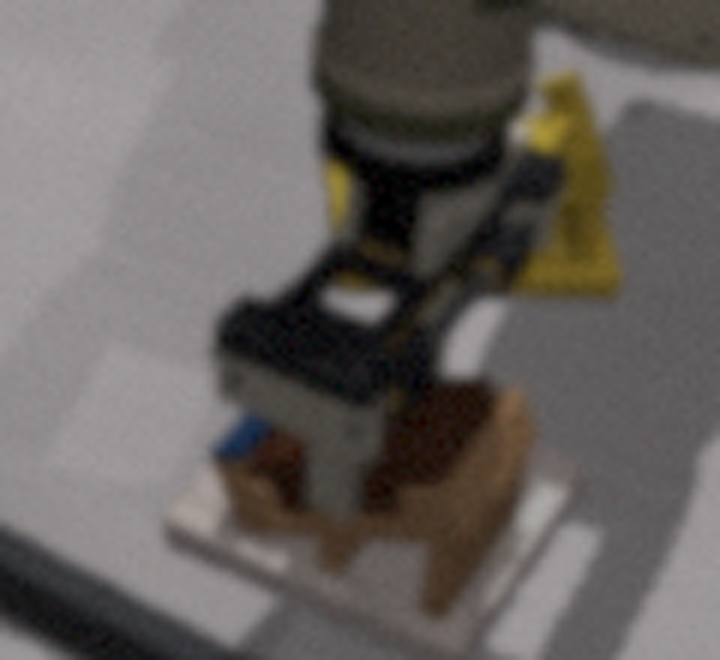

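```bash
python3 -m handwheel '[0.0005,0,0.001,0,0,0,0,0,0,85,0,0,0,0,90,0,0,0,0,90,0,0,0,0,90]'; python3 -m handwheel '[0,0,-0.01,0,90,0,0,-0.03,0,90,0,0,-0.04,0,90,0,0,-0.05,0,90,0,0,-0.03,0,90,0,0,0,0,90]'
cat >> m3.py <<'E'
E
python3 - <<'E'
from m3 import *
c=cam("scene");save(c,"s7.png",(230,150,350,260),6)
E
```

```text
t: 11.98
ee_pos: [0.589, 0.1405, 0.0472]
orientation: [[-0.04, 0.999, -0.0], [0.999, 0.04, -0.0], [-0.0, -0.0, -1.0]]
wrist_force: [0.3, -0.4, 0.1]
gripper_width: 0.9
finger_force: 0.0
t: 12.72
ee_pos: [0.5913, 0.1408, 0.2119]
orientation: [[-0.04, 0.999, 0.007], [0.999, 0.04, 0.001], [0.001, 0.007, -1.0]]
wrist_force: [0.6, 0.3, -0.7]
gripper_width: 0.902
finger_force: 0.0
```

View pics/s7.png

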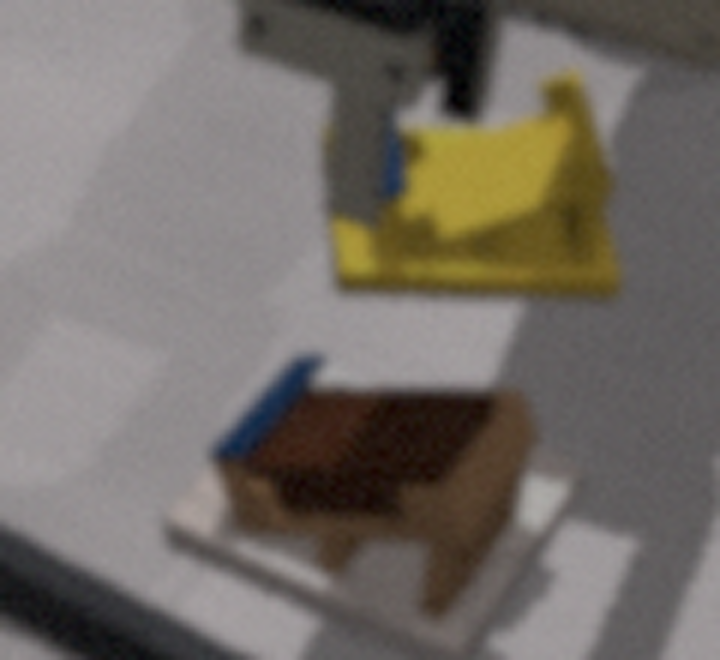

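```bash
python3 - <<'E'
from h import *
print(np.round(robot.state()["qpos"],2))
import m2; m2.caddy(("scene",))
c=cam("scene");P=depth(c);hsv=cv2.cvtColor(c["pixels"],cv2.COLOR_RGB2HSV).astype(int)
m=(abs(P[...,0]-.589)<.036)&(abs(P[...,1]-.147)<.06)&(P[...,2]>.035)&(P[...,2]<.12)&(hsv[...,2]<95)&(hsv[...,1]>110)&(hsv[...,0]<20)
q=P[m]; a=np.radians(2.4); d=(q[:,:2]-[.5888,.1472]); X=d@[np.cos(a),np.sin(a)];Y=d@[-np.sin(a),np.cos(a)];Z=q[:,2]-.0455
b=np.radians(25); bx=Y*np.cos(b)+Z*np.sin(b); bz=-Y*np.sin(b)+Z*np.cos(b)
for t in range(-50,60,10):
    s=abs(bx*1000-t)<5; print(t,s.sum(),np.percentile(bz[s]*1000,[50,75,90]).round(1) if s.sum()>3 else "")
E
```

```text
[ 0.15  0.15  1.49 -0.    1.5   0.11]
scene lip 117 (281.0140380859375, -32.31658935546875) (737.8277587890625, 177.29962158203125) 16.947391510009766 depth med [0.6084 0.0945 0.0644]
farwall 379 [0.592  0.1784 0.0853] [0.546  0.1462 0.078 ] [0.6272 0.1971 0.0941]
marble 724 ((568.3067626953125, 135.36459350585938), (143.81468200683594, 150.5192108154297), 3.073364734649658) [[492.0, 207.0], [501.0, 56.0], [644.0, 64.0], [636.0, 214.0]]
-50 6 [21.1 23.  24.2]
-40 43 [28.8 29.1 30.1]
-30 59 [28.3 28.9 29.4]
-20 58 [28.1 29.  29.7]
-10 68 [28.4 29.4 30. ]
0 65 [28.3 29.6 30. ]
10 69 [27.9 29.2 29.9]
20 64 [27.7 29.4 29.9]
30 58 [28.4 29.6 30.1]
40 86 [24.6 29.  29.7]
50 124 [20.7 23.7 27.6]
```

```bash
python3 -m handwheel '[0.006,-0.042,0,0,0,0.006,-0.042,0,0,0,0.002,-0.042,0,0,0,0,0,0,0,0]' 20; python3 -m handwheel '[0,0,0,10.3,0,0,0,0,10.3,0,0,0,0,10.3,0,0,0,0,10.3,0,0,0,0,10.3,0,0,0,0,10.3,0,0,0,0,10.3,0,0,0,0,10.3,0,0,0,0,10.3,0,0,0,0,0,0]'
```

```text
t: 13.38
ee_pos: [0.4593, 0.1493, 0.2049]
orientation: [[-0.041, 0.999, -0.004], [0.999, 0.041, -0.001], [-0.001, -0.004, -1.0]]
wrist_force: [0.2, -0.0, 0.7]
gripper_width: 0.52
finger_force: 0.0
t: 14.62
ee_pos: [0.4627, 0.1491, 0.2061]
orientation: [[1.0, -0.006, -0.002], [-0.006, -1.0, -0.0], [-0.002, 0.0, -1.0]]
wrist_force: [-0.3, -0.2, 0.5]
gripper_width: 0.006
finger_force: 0.0
```

```bash
python3 -m handwheel '[0.002,0,0.05,0,0,0,0,0.05,0,0,0,0,0.05,0,0,0,0,0.04,0,0,0,0,0.007,0,0,0,0,0,0,0]'; python3 -m handwheel '[0.006,0,0,0,0,0.006,0,0,0,0,0.005,0,0,0,0,0.003,0,0,0,0,0.003,0,0,0,0,0.003,0,0,0,0]'; python3 -m handwheel '[0.004,0,0,0,0,0.004,0,0,0,0,0.004,0,0,0,0,0.004,0,0,0,0,0.004,0,0,0,0,0.004,0,0,0,0,0.003,0,0,0,0,0,0,0,0,0]'; python3 m2.py
```

```text
t: 15.38
ee_pos: [0.4649, 0.1493, 0.0107]
orientation: [[1.0, -0.005, -0.0], [-0.005, -1.0, -0.0], [-0.0, 0.0, -1.0]]
wrist_force: [0.6, 0.2, -0.6]
gripper_width: 0.006
finger_force: 0.0
t: 16.12
ee_pos: [0.4891, 0.1491, 0.0099]
orientation: [[1.0, -0.007, -0.004], [-0.007, -1.0, -0.0], [-0.004, 0.0, -1.0]]
wrist_force: [-12.7, 0.2, 9.9]
gripper_width: 0.008
finger_force: 7.0
t: 17.12
ee_pos: [0.5137, 0.1496, 0.0093]
orientation: [[1.0, -0.006, -0.008], [-0.006, -1.0, 0.0], [-0.008, -0.0, -1.0]]
wrist_force: [-16.6, 3.3, 11.5]
gripper_width: 0.008
finger_force: 8.1
top lip 95 (611.840576171875, 83.84088134765625) (76.6563949584961, 9.811188697814941) 1.5210731029510498 depth med [0.6123 0.0834 0.0596]
farwall 5 [0.649  0.1835 0.086 ] [0.648  0.1803 0.0847] [0.652  0.1867 0.0886]
marble 287 ((583.3785400390625, 98.74071502685547), (158.2733154296875, 81.60070037841797), 1.3050400018692017) [[503.0, 138.0], [505.0, 56.0], [663.0, 60.0], [662.0, 141.0]]
scene lip 95 (492.6168212890625, 134.7584228515625) (281.7447814941406, 177.1772003173828) 12.815651893615723 depth med [0.6066 0.0852 0.0634]
farwall 400 [0.6167 0.174  0.0852] [0.5093 0.0661 0.078 ] [0.6544 0.2357 0.0997]
marble 733 ((592.4476928710938, 132.2879638671875), (150.62171936035156, 142.53224182128906), 89.59928131103516) [[521.0, 57.0], [663.0, 56.0], [664.0, 207.0], [522.0, 208.0]]
```

```bash
python3 -m handwheel '[-0.004,0,0,0,0,0,0.01,0,0,0,0.004,0,0,0,0,0.004,0,0,0,0,0.004,0,0,0,0,0.004,0,0,0,0,0.004,0,0,0,0,0.004,0,0,0,0,0.003,0,0,0,0,0,0,0,0,0]'; python3 -m handwheel '[0.004,0,0,0,0,0,0,0,0,0]'; python3 -c "
import m2;m2.caddy(('scene',),.62)"
```

```text
t: 18.48
ee_pos: [0.5371, 0.1383, 0.0096]
orientation: [[1.0, -0.007, -0.008], [-0.007, -1.0, -0.0], [-0.008, 0.0, -1.0]]
wrist_force: [-17.5, 1.2, 13.5]
gripper_width: 0.005
finger_force: 8.9
t: 18.73
ee_pos: [0.5412, 0.1383, 0.0095]
orientation: [[1.0, -0.007, -0.008], [-0.007, -1.0, -0.0], [-0.008, 0.001, -1.0]]
wrist_force: [-16.3, 0.5, 11.5]
gripper_width: 0.001
finger_force: 8.2
scene lip 92 (577.8538818359375, 122.9745101928711) (376.507568359375, 169.37393188476562) 6.273703575134277 depth med [0.6401 0.0852 0.0629]
farwall 432 [0.6435 0.1726 0.0856] [0.5108 0.0542 0.078 ] [0.6818 0.2251 0.0998]
marble 879 ((636.4961547851562, 137.18101501464844), (216.4747772216797, 177.563720703125), 89.15274047851562) [[546.0, 30.0], [724.0, 28.0], [727.0, 244.0], [549.0, 247.0]]
```

```bash
python3 -m handwheel '[0.003,0,0,0,0,0.003,0,0,0,0,0.002,0,0,0,0,0,0,0,0,0]'; python3 -m handwheel '[0.0015,0,0,0,0,0.0015,0,0,0,0,0,0,0,0,0]';
```

```text
t: 19.27
ee_pos: [0.5489, 0.1382, 0.0095]
orientation: [[1.0, -0.007, -0.008], [-0.007, -1.0, -0.0], [-0.008, 0.0, -1.0]]
wrist_force: [-17.5, 0.7, 13.6]
gripper_width: 0.007
finger_force: 9.1
t: 19.65
ee_pos: [0.5518, 0.1382, 0.0095]
orientation: [[1.0, -0.007, -0.008], [-0.007, -1.0, -0.0], [-0.008, 0.0, -1.0]]
wrist_force: [-18.6, 1.7, 12.4]
gripper_width: 0.006
finger_force: 9.3
```

```bash
python3 -m handwheel '[0.001,0,0,0,0,0,0,0,0,0]'; python3 -m handwheel '[0.001,0,0,0,0,0,0,0,0,0]'; python3 - <<'E'
from h import *
c=cam("scene");save(c,"s8.png",(200,150,350,270),5)
E
```

```text
t: 19.9
ee_pos: [0.5524, 0.1382, 0.0095]
orientation: [[1.0, -0.007, -0.009], [-0.007, -1.0, -0.001], [-0.009, 0.001, -1.0]]
wrist_force: [-20.1, 2.1, 15.0]
gripper_width: 0.003
finger_force: 10.0
t: 20.15
ee_pos: [0.5536, 0.1382, 0.0095]
orientation: [[1.0, -0.007, -0.009], [-0.007, -1.0, -0.001], [-0.009, 0.001, -1.0]]
wrist_force: [-19.1, 0.5, 13.7]
gripper_width: 0.003
finger_force: 9.7
```

View pics/s8.png

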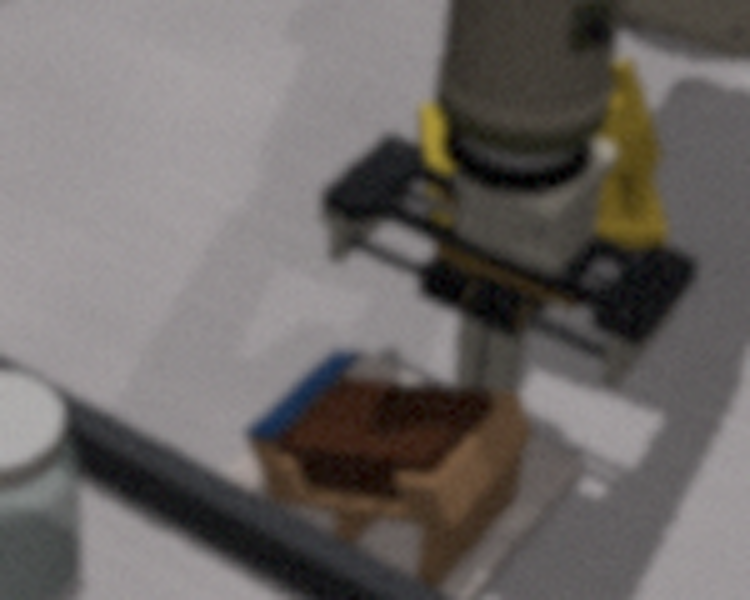

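```bash
for i in 1 2; do :; done; python3 -m handwheel '[0.001,0,0,0,0,0,0,0,0,0]'; python3 -m handwheel '[0.001,0,0,0,0,0,0,0,0,0]'; python3 -m handwheel '[0.001,0,0,0,0,0,0,0,0,0]'
```

```text
t: 20.45
ee_pos: [0.554, 0.1382, 0.0095]
orientation: [[1.0, -0.007, -0.01], [-0.007, -1.0, -0.001], [-0.01, 0.001, -1.0]]
wrist_force: [-22.2, 0.6, 16.5]
gripper_width: 0.005
finger_force: 11.3
t: 20.7
ee_pos: [0.5541, 0.1382, 0.0095]
orientation: [[1.0, -0.007, -0.012], [-0.007, -1.0, -0.001], [-0.012, 0.001, -1.0]]
wrist_force: [-27.2, -0.3, 21.7]
gripper_width: 0.004
finger_force: 13.8
t: 20.95
ee_pos: [0.5541, 0.1382, 0.0095]
orientation: [[1.0, -0.007, -0.014], [-0.007, -1.0, -0.001], [-0.014, 0.001, -1.0]]
wrist_force: [-33.0, -0.2, 25.4]
gripper_width: 0.007
finger_force: 16.2
```

```bash
python3 -m handwheel '[-0.006,0,0,0,0,-0.006,0,0,0,0,0,-0.045,0,0,0,0,0,0,0,0]'; python3 -m handwheel '[0.004,0,0,0,0,0.002,0,0,0,0,0.001,0,0,0,0,0,0,0,0,0]';  python3 -m handwheel '[0.001,0,0,0,0,0.001,0,0,0,0,0,0,0,0,0]'
```

```text
t: 21.45
ee_pos: [0.5495, 0.1856, 0.0108]
orientation: [[1.0, -0.005, 0.002], [-0.005, -1.0, 0.001], [0.002, -0.001, -1.0]]
wrist_force: [0.1, -0.8, -0.6]
gripper_width: 0.006
finger_force: 0.0
t: 21.95
ee_pos: [0.5551, 0.1829, 0.0101]
orientation: [[1.0, -0.007, -0.002], [-0.007, -1.0, -0.001], [-0.002, 0.001, -1.0]]
wrist_force: [-4.4, 0.3, 4.2]
gripper_width: 0.005
finger_force: 2.8
t: 22.32
ee_pos: [0.5553, 0.1829, 0.01]
orientation: [[1.0, -0.007, -0.006], [-0.007, -1.0, -0.001], [-0.006, 0.001, -1.0]]
wrist_force: [-14.6, -0.4, 12.0]
gripper_width: 0.004
finger_force: 7.3
```

```bash
python3 -m handwheel '[-0.006,0,0,0,0,-0.004,0,0,0,0,0,0.045,0,0,0,0,0.045,0,0,0,0,0,0,0,0]'; python3 -m handwheel '[0.003,0,0,0,0,0.002,0,0,0,0,0.001,0,0,0,0,0,0,0,0,0]';  python3 -m handwheel '[0.001,0,0,0,0,0.001,0,0,0,0,0,0,0,0,0]';  python3 -m handwheel '[0.001,0,0,0,0,0.001,0,0,0,0,0,0,0,0,0]'
```

```text
t: 22.95
ee_pos: [0.5475, 0.0911, 0.0104]
orientation: [[1.0, -0.01, 0.0], [-0.01, -1.0, -0.001], [0.0, 0.001, -1.0]]
wrist_force: [-0.5, 0.3, 0.8]
gripper_width: 0.0
finger_force: 0.0
t: 23.45
ee_pos: [0.5525, 0.0946, 0.0101]
orientation: [[1.0, -0.006, -0.002], [-0.006, -1.0, 0.0], [-0.002, -0.0, -1.0]]
wrist_force: [-4.7, 1.3, 3.3]
gripper_width: 0.003
finger_force: 2.6
t: 23.82
ee_pos: [0.5527, 0.0946, 0.0099]
orientation: [[1.0, -0.006, -0.006], [-0.006, -1.0, 0.0], [-0.006, -0.0, -1.0]]
wrist_force: [-13.6, 1.2, 11.8]
gripper_width: 0.004
finger_force: 7.3
t: 24.2
ee_pos: [0.5529, 0.0945, 0.0098]
orientation: [[1.0, -0.006, -0.009], [-0.006, -1.0, -0.0], [-0.009, 0.0, -1.0]]
wrist_force: [-24.0, 0.9, 18.6]
gripper_width: 0.006
finger_force: 11.8
```

```bash
python3 -m handwheel '[-0.006,0,0,0,0,-0.02,0,0,0,0,-0.02,0,0,0,0,0,0,-0.05,0,0,0,0,-0.06,0,0,0,0.06,-0.06,0,0,0,0.06,0,0,0,-0.03,0.06,0,0,0,-0.03,0.06,0,0,0,0,0,0,0,0]'; cat > m4.py <<'E'
from h import *
c=cam("top");P=depth(c);z=P[...,2];g=cv2.cvtColor(c["pixels"],cv2.COLOR_RGB2GRAY).astype(float)
np.save("g.npy",g)
def edge(y,x0,x1,zz,sgn,n=120):
    "sub-pixel edge along world x at given y,z"
    T=np.linalg.inv(c["world_from_camera"]); xs=np.linspace(x0,x1,n)
    p=np.c_[xs,np.full(n,y),np.full(n,zz)]@T[:3,:3].T+T[:3,3]
    u=(p[:,0]/p[:,2]*c["fx"]+c["cx"]).astype(np.float32);v=(p[:,1]/p[:,2]*c["fy"]+c["cy"]).astype(np.float32)
    s=cv2.remap(cv2.GaussianBlur(g.astype(np.float32),(0,0),.7),u[None],v[None],cv2.INTER_LINEAR)[0]
    d=np.gradient(s)*sgn; i=d.argmax(); return xs[i],d[i]
def line(name,ys,*a):
    e=np.array([edge(y,*a) for y in ys]); x=e[:,0]; k=np.polyfit(ys,x,1); r=x-np.polyval(k,ys); ok=abs(r)<.002
    k=np.polyfit(ys[ok],x[ok],1); print(name,"x at y=.135",np.polyval(k,.135).round(4),"yaw",-np.degrees(np.arctan(k[0])).round(2),ok.sum(),(x*1000).round(1).tolist())
line("rail L",np.r_[.24:.34:.02],.69,.718,.035,-1)
line("rail all",np.r_[-.2:.04:.02,.24:.34:.02],.69,.718,.035,-1)
line("front",np.r_[.07:.2:.01],.545,.58,.016,1)
line("back",np.r_[.06:.21:.01],.685,.712,.016,-1)
m=(abs(P[...,0]-.63)<.1)&(abs(P[...,1]-.135)<.1)&(z>.010)&(z<.0205)
R=cv2.minAreaRect((P[m][:,:2]*1000).astype(np.float32)); print(R)
hsv=cv2.cvtColor(c["pixels"],cv2.COLOR_RGB2HSV).astype(int)
bl=(abs(P[...,0]-.63)<.1)&(abs(P[...,1]-.135)<.1)&(hsv[...,0]>100)&(hsv[...,0]<130)&(hsv[...,1]>90)&(z>.04)
print("lip",cv2.minAreaRect((P[bl][:,:2]*1000).astype(np.float32)))
save(c,"t9.png",(180,130,280,220),7)
E
python3 m4.py
```

```text
t: 25.45
ee_pos: [0.453, -0.1252, 0.1648]
orientation: [[1.0, -0.012, 0.001], [-0.012, -1.0, -0.002], [0.001, 0.002, -1.0]]
wrist_force: [0.4, 1.3, 0.1]
gripper_width: 0.004
finger_force: 0.0
rail L x at y=.135 0.6919 yaw -0.98 6 [694.2, 694.0, 694.0, 694.0, 695.6, 695.6]
rail all x at y=.135 0.694 yaw -0.26 16 [693.1, 691.6, 691.6, 690.5, 691.6, 695.9, 693.3, 694.9, 694.9, 694.9, 692.1, 691.9, 694.2, 694.0, 694.0, 694.0, 695.6, 695.6]
front x at y=.135 0.5628 yaw -2.51 11 [560.0, 564.1, 561.8, 561.8, 561.8, 561.8, 561.2, 561.2, 563.5, 561.5, 565.3, 565.3, 565.3]
back x at y=.135 0.7004 yaw -0.74 9 [698.4, 698.8, 703.4, 700.9, 701.6, 700.0, 701.6, 699.7, 699.7, 700.0, 704.7, 705.2, 710.9, 696.6, 700.7]
((632.8174438476562, 137.34815979003906), (185.91355895996094, 143.9769287109375), 89.47787475585938)
lip ((651.1226196289062, 81.6968994140625), (13.347269058227539, 78.20186614990234), 88.46705627441406)
```

View pics/t9.png

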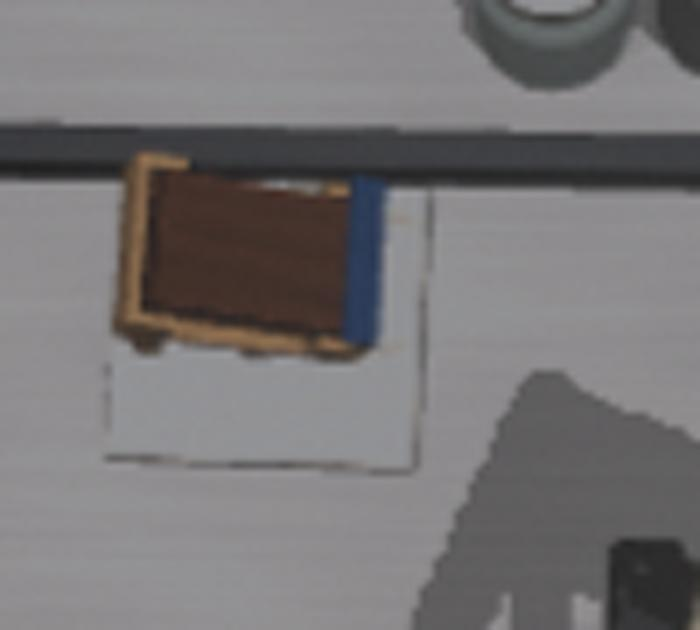

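The top crop shows the box with the boards inside, and the marble front edge running from crop (105,458) to (415,471). That is about 1.3° steeper than the rail, so the right back corner probably still has a gap of about 3 mm. I'll push the right end, lifting slightly so the fingertips don't press the base down.

```bash
python3 -m handwheel '[0.02,-0.052,0,0,0,0.02,-0.052,0,0,0,0.025,-0.052,0,0,0,0.025,-0.051,0,0,0,0,0,0,0,0]'; python3 -m handwheel '[0,0,0.05,0,0,0,0,0.05,0,0,0,0,0.045,0,0,0,0,0.012,0,0,0,0,0,0,0]'
```

```text
t: 26.12
ee_pos: [0.5463, 0.0904, 0.1641]
orientation: [[1.0, 0.0, 0.0], [0.0, -1.0, 0.001], [0.0, -0.001, -1.0]]
wrist_force: [0.7, -0.3, 0.8]
gripper_width: 0.005
finger_force: 0.0
t: 26.75
ee_pos: [0.5452, 0.0851, 0.0076]
orientation: [[1.0, -0.006, -0.001], [-0.006, -1.0, -0.0], [-0.001, 0.0, -1.0]]
wrist_force: [0.3, 1.3, 0.1]
gripper_width: 0.005
finger_force: 0.0
```

```bash
python3 -m handwheel '[0.003,0.004,0,0,0,0.003,0,0,0,0,0.001,0,0,0,0,0,0,0,0,0]'; python3 -m handwheel '[0.001,0,-0.0005,0,0,0.001,0,-0.0005,0,0,0,0,0,0,0]'; python3 -m handwheel '[0.001,0,-0.0005,0,0,0.001,0,-0.0005,0,0,0,0,0,0,0]'
```

```text
t: 27.25
ee_pos: [0.5523, 0.0806, 0.0088]
orientation: [[1.0, -0.007, -0.001], [-0.007, -1.0, 0.0], [-0.001, -0.0, -1.0]]
wrist_force: [-6.5, -0.3, 5.1]
gripper_width: 0.003
finger_force: 3.2
t: 27.62
ee_pos: [0.5525, 0.0805, 0.0089]
orientation: [[1.0, -0.007, -0.004], [-0.007, -1.0, -0.0], [-0.004, 0.0, -1.0]]
wrist_force: [-10.7, -0.1, 3.9]
gripper_width: 0.004
finger_force: 5.3
t: 28.0
ee_pos: [0.5541, 0.0799, 0.009]
orientation: [[1.0, -0.007, -0.005], [-0.007, -1.0, -0.001], [-0.005, 0.001, -1.0]]
wrist_force: [-7.5, -3.8, -1.4]
gripper_width: 0.006
finger_force: 4.0
```

```bash
python3 -m handwheel '[0.001,0,-0.0002,0,0,0,0,0,0,0]'; python3 -m handwheel '[0.001,0,0,0,0,0.001,0,0,0,0,0,0,0,0,0]'; python3 -m handwheel '[0.001,0,-0.0003,0,0,0.001,0,-0.0003,0,0,0,0,0,0,0]'
```

```text
t: 28.25
ee_pos: [0.5545, 0.0797, 0.0089]
orientation: [[1.0, -0.007, -0.006], [-0.007, -1.0, -0.001], [-0.006, 0.002, -1.0]]
wrist_force: [-11.2, -3.8, -1.0]
gripper_width: 0.005
finger_force: 5.0
t: 28.62
ee_pos: [0.5551, 0.0795, 0.0089]
orientation: [[1.0, -0.007, -0.009], [-0.007, -1.0, -0.002], [-0.009, 0.002, -1.0]]
wrist_force: [-17.6, -5.8, 6.6]
gripper_width: 0.006
finger_force: 9.0
t: 29.0
ee_pos: [0.5551, 0.0795, 0.0089]
orientation: [[1.0, -0.007, -0.013], [-0.007, -1.0, -0.002], [-0.013, 0.002, -1.0]]
wrist_force: [-25.2, -6.0, 11.4]
gripper_width: 0.008
finger_force: 12.5
```

```bash
python3 -m handwheel '[-0.006,0,0,0,0,-0.006,0,0.0005,0,0,0,-0.052,0,0,0,0,-0.052,0,0,0,0,0,0,0,0]'; python3 -m handwheel '[0.003,0,0,0,0,0.003,0,0,0,0,0,0,0,0,0]'; python3 -m handwheel '[0.001,0,-0.0005,0,0,0.001,0,-0.0005,0,0,0,0,0,0,0]'; python3 -m handwheel '[0.001,0,-0.0005,0,0,0.001,0,-0.0005,0,0,0,0,0,0,0]';  python3 -m handwheel '[0.001,0,-0.0003,0,0,0.001,0,-0.0003,0,0,0,0,0,0,0]'
```

```text
t: 29.62
ee_pos: [0.5509, 0.1882, 0.0112]
orientation: [[1.0, -0.003, 0.003], [-0.003, -1.0, 0.002], [0.003, -0.002, -1.0]]
wrist_force: [0.4, -0.5, 0.3]
gripper_width: 0.006
finger_force: 0.0
t: 30.0
ee_pos: [0.5555, 0.1837, 0.0098]
orientation: [[1.0, -0.008, -0.002], [-0.008, -1.0, 0.0], [-0.002, -0.0, -1.0]]
wrist_force: [-5.4, 1.0, 2.7]
gripper_width: 0.008
finger_force: 2.3
t: 30.38
ee_pos: [0.5556, 0.1837, 0.0099]
orientation: [[1.0, -0.008, -0.006], [-0.008, -1.0, -0.0], [-0.006, 0.0, -1.0]]
wrist_force: [-10.2, 1.4, 5.1]
gripper_width: 0.005
finger_force: 5.0
t: 30.75
ee_pos: [0.5557, 0.1837, 0.0099]
orientation: [[1.0, -0.008, -0.009], [-0.008, -1.0, -0.0], [-0.009, 0.001, -1.0]]
wrist_force: [-14.5, 2.6, 5.0]
gripper_width: 0.001
finger_force: 7.6
t: 31.12
ee_pos: [0.5558, 0.1836, 0.0099]
orientation: [[1.0, -0.008, -0.013], [-0.008, -1.0, -0.001], [-0.013, 0.001, -1.0]]
wrist_force: [-22.4, 2.5, 8.7]
gripper_width: 0.005
finger_force: 11.1
```

```bash
python3 -m handwheel '[-0.006,0,0,0,0,-0.02,0,0,0,0,-0.02,0,0,0,0,0,0,-0.05,0,0,0,0,-0.06,0,0,0,0.06,-0.05,0,0,0,0.06,0,0,0,-0.03,0.06,0,0,0,-0.03,0.06,0,0,0,0,0.06,0,0,0]'; python3 m4.py; python3 - <<'E'
from h import *
c=cam("scene");P=depth(c);print([np.round(x,3) for x in robot.state()["ee_pos"]])
a=cv2.resize(cv2.imread("pics/t9.png"),(560,504)); save(c,"x.png",(215,180,345,270),2); 
b=cv2.imread("pics/x.png"); b=cv2.resize(c["pixels"][150:280,210:330,::-1],(0,0),fx=3.88,fy=3.88)[:504]
i=np.hstack([cv2.resize(a,(420,378)),cv2.resize(b,(350,378))]);cv2.imwrite("pics/f10.png",i)
E
```

```text
t: 32.38
ee_pos: [0.4567, -0.0968, 0.1628]
orientation: [[1.0, -0.008, 0.001], [-0.008, -1.0, -0.001], [0.001, 0.001, -1.0]]
wrist_force: [1.4, 0.1, -0.6]
gripper_width: 0.005
finger_force: 0.0
rail L x at y=.135 0.6943 yaw -0.29 6 [695.6, 694.0, 695.4, 694.0, 695.6, 695.6]
rail all x at y=.135 0.6943 yaw -0.28 15 [693.1, 693.1, 691.6, 690.2, 690.5, 693.3, 694.9, 693.3, 693.3, 694.9, 693.3, 693.3, 695.6, 694.0, 695.4, 694.0, 695.6, 695.6]
front x at y=.135 0.5641 yaw -1.67 13 [561.8, 564.1, 562.9, 562.1, 561.8, 562.1, 565.9, 564.7, 565.3, 564.1, 565.3, 566.5, 564.4]
back x at y=.135 0.7044 yaw -0.95 10 [703.2, 703.4, 703.4, 703.8, 704.1, 704.1, 704.1, 704.3, 699.7, 700.0, 705.0, 705.0, 710.9, 694.1, 711.3]
((633.8545532226562, 134.9580841064453), (195.38673400878906, 141.4610595703125), 89.58062744140625)
lip ((653.98583984375, 83.30427551269531), (76.51812744140625, 13.189835548400879), 1.3352476358413696)
[np.float64(0.458), np.float64(-0.101), np.float64(0.163)]
```

View pics/f10.png

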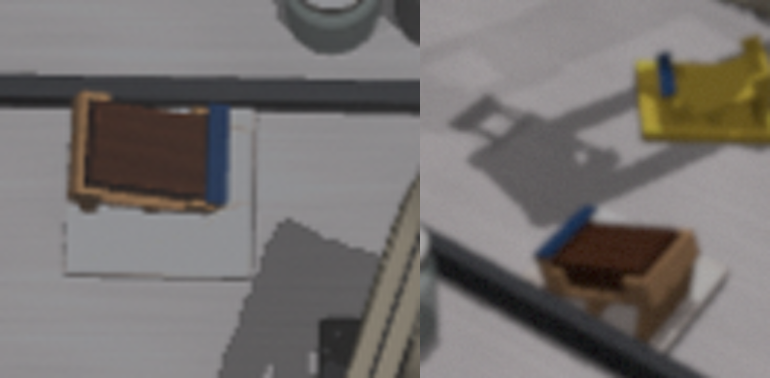

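```bash
python3 -c "
from station import robot; print(robot.finish_job())"
```

```text
the job is handed in; nothing more can be done
None
```

I handed the job in at about 32 s: all three boards lie flat in the box and the caddy's base stands flush along the rail, within what the cameras and push contacts can show; nothing else looked disturbed.

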